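# Seat the grating disc on the table cheese grater

### The job

The steel grating disc is sitting too high on the round table-top cheese grater because its rim notch is not over the drive key. With a fingertip push the disc round by its small peg, either way, until the notch meets the key, then press the disc fully home with the fingertips. Do not lift the disc, and leave the food, glass and utensils around the grater where they stand.

Things in the scene. Friction and masses are not known exactly. Their poses are not given: they have to be found in the camera images.
- grater: Cheese grater base, fixed to the table: a round black housing, 190 mm diameter, 60 mm high. Origin at the centre of its underside; z up along the spindle, the disc's turning axis; x points horizontally from the spindle towards the drive key (a grey button is on the -x side). Its yaw lies within 0.8 rad of 0.
- key_top (a point): Point on top of the drive key, 66 mm from the spindle axis, 74 mm above the table. The key is a bare steel radial rib, 8 mm wide with a rounded top, fixed on the housing's top and standing 14 mm above it; it runs from 57 to 88 mm from the axis, so its outer 16 mm show beyond the disc's rim from above.
- disc (a joint): Turn of the steel disc about the spindle, rad, counterclockwise from above: 0 (or +-2 pi) has the notch over the key. Starts between 0.7 and 5.6. Turns either way without stops; light friction (0.08 N m, 2 N at the peg), stays where left. Disc: 144 mm diameter, 6 mm thick; one notch in the rim, 16 mm wide, 18 mm deep; only the notch can pass the key.
- seat (a joint): How far the disc is down on its spindle, m: 0 at the start (upper face 81 mm above the table, underside 1 mm above the key), 0.012 fully home (upper face 69 mm, key 5 mm proud in the notch). Friction keeps it at the height it is left; pressing takes about 5 N anywhere on it, without tilting. Blocked after 1 to 2 mm unless the notch is within 3.5 degrees of the key. Negative when lifted.
- notch (a point): Point on the disc's upper face in the middle of the notch, 66 mm from the spindle axis.
- peg_top (a point): Centre of the top of the finger peg on the disc: an upright black plastic cylinder, 12 mm diameter, 22 mm tall above the disc's upper face, 45 mm from the spindle axis, straight across the axis from the notch. Its top is 103 mm above the table at the start, 91 mm when the disc is home.
- boss_top (a point): Centre of the flat top of the disc's hub, on the spindle axis: a black plastic boss of 36 mm diameter, 12 mm above the disc's upper face (93 mm above the table at the start, 81 mm when the disc is home). A good place to press.
- cheese: Loose piece of cheese, 100 x 62 x 50 mm high, near the grater. Origin at the centre of its underside.
- jar: Loose closed honey jar, 62 mm diameter, 85 mm high, near the grater. Origin at the centre of its underside.
- tomato: Loose tomato, 72 mm diameter, 60 mm high with its stalk, near the grater. Origin at the centre of its underside.
- walnut: Loose walnut, 36 mm diameter, 34 mm high, near the grater. Origin at its underside.
- glass: Loose empty wine glass, 72 mm diameter, 155 mm high, to the right. Origin at the centre of its foot.
- mill: Loose wooden pepper mill, 54 mm diameter, 140 mm high, to the right. Origin at the centre of its foot.
- knife: Loose cheese knife lying flat to the left, 220 x 28 x 14 mm. Origin near its middle, on the table; x along the blade.
There are look-alikes about, which are no part of the job. Leave any brown or orange look-alike of the grater alone.

How it is judged:
By the outcome, as a careful person would: the job done as asked, in the order asked, and still so for the second after the job is handed in, with the robot touching nothing.
It also fails if it takes over 54 s, if anything falls off the work surface, if the arm or the gripper's body presses on something with over 40 N, if the wrist force passes 120 N, or if a joint passes its speed limit or range.

### The arm

A 6-joint arm with a two-finger parallel gripper is mounted at the origin on the work surface. World frame = base frame: x ahead of the robot, y to its left, z up, the work surface at z = 0. Lengths are in m, angles in rad, forces in N, time in s.
With the tool pointing down it reaches from about 0.35 to 0.85 m from the base axis. Payload 8.1 kg.
Tool frame: the origin (TCP) lies at the very end of the fingers, on their centre line; the grasp point (between the pads) lies 19 mm behind it; z points along the fingers, y is the line along which they close (so a half turn about z gives the same grasp; the last joint's range is limited). The gripper opens to 93 mm and grips with 3 to 60 N. Pads are 15 mm wide; open, the fingers measure 128 mm over their backs; the gripper's body (75 mm by 188 mm) begins 65 mm behind the grasp point.
Start: joints at [-1.328, 0.13, 1.488, -0, 1.523, -0.085], TCP at [0.193, -0.568, 0.219] pointing down, gripper open.
Joint ranges: [-2.96, 2.96], [-0.89, 2.26], [0.02, 2.5], [-1.34, 4.48], [0, 2.73], [-2.66, 2.66]. Speed limits (rad/s): [2.39, 2.39, 2.79, 3.14, 3.14, 3.14].

### API

Orientations are given as a rotation vector (axis times angle).
In Python, from plant import monitor, eyes, ticket gives the robot as it stands.
- The arm moves only by the tool arm_command, never from a script. Its argument "deltas" is a list that holds one entry, the list of rows, each a list of 6 numbers: the shift along the world's x, y, z in cm, then the turn, a rotation vector about the world's x, y, z in degrees. In form: [[[tx, ty, tz, rx, ry, rz], ...]]. A call has 1 to 12 rows; each row shifts and turns the commanded pose from where the row before left it; what a row does not reach is not made up. A row lasts 1/12 s, in which the tool goes at most 41.7 mm and 7.16 degrees, less where a joint would pass 70% of its speed; a pose out of reach is approached as far as the arm can. A call is refused whole if a number of a shift passes 4.17 or a number of a turn 7.16, either way. A call with a gripper value outside its range is refused whole. "gripper" is the opening, from -1 (shut) to 1 (fully open), set as the call begins (left out, the last holds). The fingers move at their own pace and stop on an object; "squeeze" is the grip in N (left out, the last holds). Time passes only in rows, so rows that do not move let the fingers close. It gives the time, the measured TCP pose, the force, the opening and the grip force at its end, in the units of the state.
- monitor.read_state(): the state, without advancing time (a new reading comes with each control period).
- eyes.read_camera(name): name is "scene" or "side" or "wrist"; returns the picture (400x640x3 uint8, blue, green, red); there is no depth.
- eyes.camera_model(name): a dict with "fx", "fy", "cx", "cy" (pixels), "rvec" (rotation vector, rad) and "tvec" (3), from world to camera coordinates, as OpenCV has them. Camera axes: x right, y down, z forward; pixel columns grow to the right and rows downward; lengths in m; the calibration is good to about 2 mm. A picture is of the moment at which its call begins: read the wrist's pose just before it. camera_model takes no time and is no camera call; for the wrist camera it gives the pose at the moment of the call.
- ticket.close_job(): hands the job in; it is judged then, once.
The state is a dict: "t": time; "q": joint angles; "dq": joint speeds; "joint_torque": joint torques, N m; "tool_pos": TCP position; "orientation": TCP orientation; "force": force on the tool from outside, world axes, zero at the start; "wrist_torque": the same for the moment, N m; "opening": finger opening in m; "gripper_force": force on a finger pad.
Only numpy, scipy, OpenCV 4.12 (cv2) and the standard library are available. Lean on these libraries where they do the work, as an engineer would, in place of code of your own. Each camera call takes 0.05 s, during which the arm holds its last target. There are 200 camera calls.

## Working session

There is one attempt and no reset: what is moved stays moved. The work goes in short steps, Python scripts to look and compute and a tool call to move; the robot and the scene stay as the last step left them, time stands still between calls to the robot, and variables do not carry over. Pictures are saved under pics/ and viewed, at most 10 in all, crops included, and the job is handed in when it is done.

Besides the shell and the picture viewer there is one more tool, called by a JSON object that holds its "name" and its "arguments". arm_command: Moves the arm, as the interface text tells. Its arguments: {"type":"object","properties":{"deltas":{"type":"array"},"gripper":{"type":"number"},"squeeze":{"type":"number"}},"required":["deltas"]}

```bash
mkdir -p pics; cat > h.py <<'E'
import numpy as np, cv2
from plant import monitor, eyes, ticket
def ray(name,uv,z,m=None):
    m=m or eyes.camera_model(name); R,_=cv2.Rodrigues(np.array(m["rvec"],float)); t=np.array(m["tvec"],float)
    c=-R.T@t; d=R.T@np.array([(uv[0]-m["cx"])/m["fx"],(uv[1]-m["cy"])/m["fy"],1.])
    return c+d*(z-c[2])/d[2]
def proj(name,p):
    m=eyes.camera_model(name); K=np.array([[m["fx"],0,m["cx"]],[0,m["fy"],m["cy"]],[0,0,1.]])
    return cv2.projectPoints(np.array(p,float).reshape(-1,3),np.array(m["rvec"],float),np.array(m["tvec"],float),K,None)[0].reshape(-1,2)
E
python3 - <<'E'
from h import *
a=[]
for n in("scene","side"):
    i=eyes.read_camera(n); cv2.imwrite(f"pics/{n}0.png",i); m=eyes.camera_model(n); R,_=cv2.Rodrigues(np.array(m["rvec"],float)); print(n,m["fx"],-R.T@np.array(m["tvec"]))
E
```

```text
scene 426.0730908139312 [1.54359616 0.56157536 0.85463138]
side 447.73999348891084 [-0.25065398  1.02565588  1.00718177]
```

View pics/scene0.png

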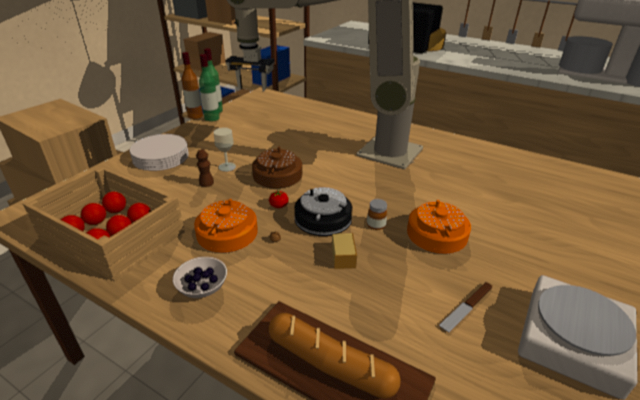

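View pics/side0.png

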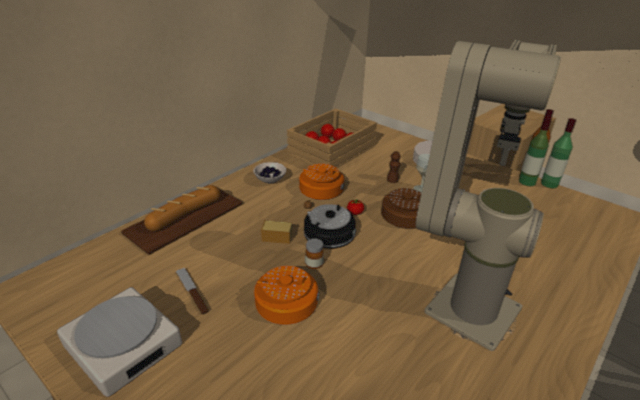

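The scene view shows four round graters: the black one at (323,210), orange ones at (226,226) and (439,227), and a brown one at (277,167). Only the black housing with the steel disc fits the description; in the side view it is at (330,222). I'll confirm it in an enlarged crop.

```bash
python3 - <<'E'
from h import *
c=[]
for n,(u,v) in(("scene",(323,210)),("side",(330,222))):
    i=cv2.imread(f"pics/{n}0.png")[v-36:v+36,u-40:u+40]; c.append(cv2.resize(i,None,fx=5,fy=5,interpolation=cv2.INTER_CUBIC))
    print(n,ray(n,(u,v),.07))
cv2.imwrite("pics/crop.png",np.hstack(c))
E
```

```text
scene [0.59938574 0.02164673 0.07      ]
side [0.54625166 0.0214346  0.07      ]
```

View pics/crop.png

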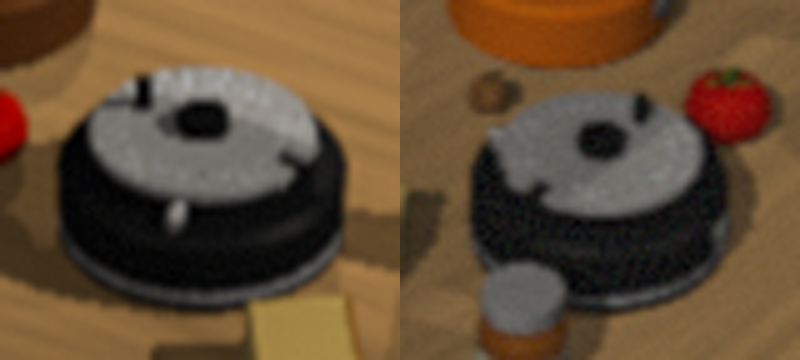

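The crop confirms the black grater. In scene pixels, the boss is at (324,197), the peg top at (312,190), the notch at (341,207) and the steel key at (318,217). In the side view, the boss is at (330,214), the peg top at (338,205), the notch at (317,224) and the key tip at (309,213).

```bash
python3 - <<'E'
from h import *
for k,z,a,b in(("boss",.093,(323.8,197.2),(330.4,213.6)),("peg",.103,(311.6,190),(338.4,205.6)),("notch",.081,(341,207),(317.4,223.5)),("key",.074,(318.2,217),(309,213))):
    print(k,ray("scene",a,z).round(4),ray("side",b,z).round(4))
s=monitor.read_state(); print(s["t"],s["tool_pos"],s["orientation"],s["force"])
m=eyes.camera_model("wrist");R,_=cv2.Rodrigues(np.array(m["rvec"]));print(-R.T@m["tvec"],R, m["fx"])
R,_=cv2.Rodrigues(np.array(s["orientation"]));print(R)
E
```

```text
boss [0.5656 0.0042 0.093 ] [0.5579 0.0063 0.093 ]
peg [ 0.5636 -0.0428  0.103 ] [ 0.5597 -0.0406  0.103 ]
notch [0.5689 0.069  0.081 ] [0.5638 0.0695 0.081 ]
key [0.6435 0.0305 0.074 ] [0.6346 0.0345 0.074 ]
0.1 [ 0.19306867 -0.56755621  0.2176992 ] [-3.09787214e+00 -5.12318607e-01  2.02813646e-04] [0.30969081 0.53465458 0.29442924]
[ 0.25967371 -0.54498807  0.38380598] [[ 0.3225311  -0.94655663 -0.00205645]
 [-0.91432007 -0.31210747  0.25808473]
 [-0.24493365 -0.0813601  -0.9661201 ]] 286.9334376796341
[[ 9.46756728e-01  3.21949593e-01 -3.95568193e-04]
 [ 3.21949806e-01 -9.46755387e-01  1.60016181e-03]
 [ 1.40665126e-04 -1.64231706e-03 -9.99998642e-01]]
```

{"name": "arm_command", "arguments": {"deltas": [[[1.8, 2.6, 0.3, 0, 0, 3.5], [1.8, 2.6, 0.3, 0, 0, 3.5], [1.8, 2.6, 0.3, 0, 0, 3.5], [1.8, 2.6, 0.3, 0, 0, 3.5], [1.8, 2.6, 0.3, 0, 0, 3.5], [1.8, 2.6, 0.3, 0, 0, 3.5], [1.8, 2.6, 0, 0, 0, 3.5], [1.8, 2.6, 0, 0, 0, 3.5], [1.8, 2.6, 0, 0, 0, 3.5], [1.8, 2.6, 0, 0, 0, 3.5]]], "gripper": -0.5}}

```text
t: 0.93
tool_pos: [0.3736, -0.3065, 0.2363]
orientation: [-2.799, -1.425, 0.0]
force: [-0.0, -0.6, 0.4]
opening: 0.0308
gripper_force: 0.0
```

{"name": "arm_command", "arguments": {"deltas": [[[1.9, 2.6, 0.1, 0, 0, 3.5], [1.9, 2.6, 0.1, 0, 0, 3.5], [1.9, 2.6, 0.1, 0, 0, 3.5], [1.9, 2.6, 0.1, 0, 0, 3.5], [1.9, 2.6, 0.1, 0, 0, 3.5], [1.9, 2.6, 0.1, 0, 0, 3.5], [1.9, 2.6, 0, 0, 0, 3.5], [1.9, 2.6, 0, 0, 0, 3.5], [1.9, 2.6, 0, 0, 0, 3.5], [1.9, 2.6, 0, 0, 0, 3.5], [0, 0, 0, 0, 0, 0], [0, 0, 0, 0, 0, 0]]]}}

```text
t: 1.93
tool_pos: [0.5633, -0.0466, 0.2417]
orientation: [-2.241, -2.2, 0.002]
force: [0.2, 0.3, 0.2]
opening: 0.0234
gripper_force: 0.0
```

```bash
cat > w.py <<'E'
from h import *
import sys,json
n=sys.argv[1]
m=eyes.camera_model("wrist"); i=eyes.read_camera("wrist"); s=monitor.read_state()
m={k:(v if np.isscalar(v) else list(map(float,v))) for k,v in m.items()}
json.dump(m,open(n+".json","w")); cv2.imwrite(f"pics/{n}raw.png",i); cv2.imwrite(f"pics/{n}.png",cv2.resize(i,(800,500),interpolation=cv2.INTER_CUBIC))
R,_=cv2.Rodrigues(np.array(s["orientation"])); print(s["t"],s["tool_pos"],R[:,1],R[:,2],s["force"],s["opening"])
E
python3 w.py w1
```

```text
1.9833 [ 0.56290115 -0.04772523  0.24192988] [ 0.9997883  -0.02052091 -0.0014979 ] [-1.50223830e-03 -1.95980624e-04 -9.99998852e-01] [-0.53366468 -0.0427057  -0.22632564] 0.023098528969681266
```

View pics/w1.png

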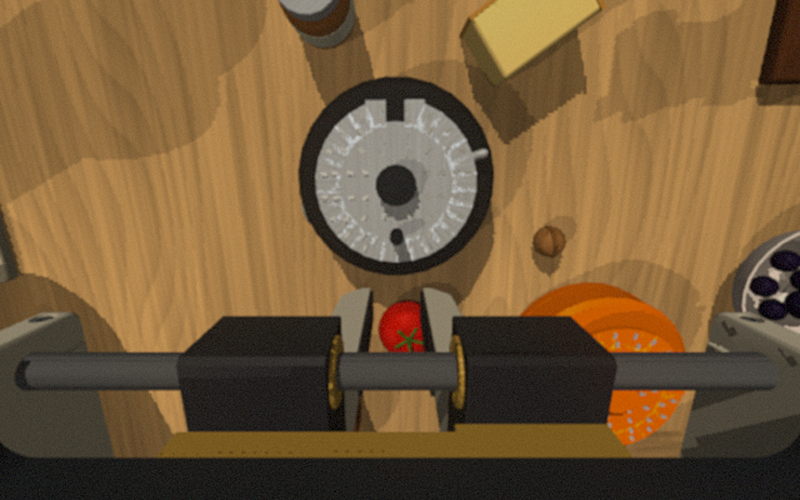

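The wrist view (800 px wide) shows the boss at (396,185), the peg at (397,235), the notch at (395,110) and the steel key end running from about (472,157) to (486,152). The tomato lies between the fingers only in projection, beyond them.

```bash
python3 - <<'E'
from h import *
import json
m=json.load(open("w1.json")); i=cv2.imread("pics/w1raw.png"); g=i.max(2)
def blob(u,v,r,th):
    w=np.zeros_like(g); cv2.circle(w,(u,v),r,255,-1); k=((g<th)&(w>0)).astype(np.uint8)
    n,l,st,c=cv2.connectedComponentsWithStats(k); j=1+np.argmax(st[1:,4]); return c[j],st[j]
b,sb=blob(317,148,24,60); p,sp=blob(317,189,12,60); 
w=np.zeros_like(g);w[116:132,372:396]=1
ys,xs=np.nonzero((g>110)&(i.ptp(2)<40 if hasattr(i,'ptp') else (np.ptp(i,axis=2)<40))&(w>0)); print("key px",xs.min(),xs.max(),ys.min(),ys.max())
# only the rib beyond the disc rim
B=ray("",b,.093,m)
P=ray("",p,.1,m); print(b,sb,p,sp,B,P)
N=ray("",(316,88),.081,m)
pts=np.array([ray("",(x,y),.074,m) for x,y in zip(xs,ys)]); r=np.hypot(*(pts[:,:2]-B[:2]).T)
q=pts[(r>.075)&(r<.095)]; K=q.mean(0)
K2=ray("",(478/1.25,154.5/1.25),.074,m)
for nme,x in(("peg",P),("notch",N),("key",K),("key2",K2)):
    d=(x-B)[:2]; print(nme,x.round(4),np.hypot(*d).round(4),np.degrees(np.arctan2(d[1],d[0])).round(2))
print(len(q))
E
```

```text
key px 372 389 116 131
[316.59667093 148.13700384] [301 132  32  32 781] [317.08333333 189.15625   ] [313 183   9  13  96] [0.56255589 0.00103175 0.093     ] [ 0.56230779 -0.04280625  0.1       ]
peg [ 0.5623 -0.0428  0.1   ] 0.0438 -90.32
notch [0.563  0.0633 0.081 ] 0.0623 89.57
key [0.6387 0.0273 0.074 ] 0.0806 19.01
key2 [0.6368 0.0254 0.074 ] 0.0781 18.18
51
```

{"name": "arm_command", "arguments": {"deltas": [[[0, 0.4, -2.0, 0, 0, 0], [0, 0, -3.0, 0, 0, 0], [0, 0, -3.0, 0, 0, 0], [0, 0, -3.0, 0, 0, 0], [0, 0, -2.0, 0, 0, 0], [0, 0, -1.4, 0, 0, 0], [0, 0, -0.5, 0, 0, 0], [0, 0, -0.3, 0, 0, 0], [0, 0, 0, 0, 0, 0], [0, 0, 0, 0, 0, 0]]]}}

```text
t: 2.82
tool_pos: [0.5639, -0.0447, 0.092]
orientation: [2.245, 2.196, 0.002]
force: [0.1, 0.1, -0.4]
opening: 0.0233
gripper_force: 0.0
```

```bash
python3 - <<'E'
from h import *
s=monitor.read_state();R,_=cv2.Rodrigues(np.array(s["orientation"]));print(s["tool_pos"],R[:,1],R[2],s["force"],s["opening"])
C=np.array([.5625,.001]); 
# 68deg cw sweep then backlash of 5.5mm/45mm = 7deg
a0=-90.0
for k in range(0,15):
    a=np.radians(a0-5.2*k); print(k,((C+.045*np.array([np.cos(a),np.sin(a)]))*100).round(2))
E
```

```text
[ 0.56389518 -0.04467179  0.09198068] [ 0.99975468 -0.02207383  0.00182385] [-3.56550918e-04  1.82385233e-03 -9.99998273e-01] [ 0.09882021  0.14219925 -0.41315118] 0.02333378740017819
0 [56.25 -4.4 ]
1 [55.84 -4.38]
2 [55.44 -4.33]
3 [55.04 -4.23]
4 [54.65 -4.11]
5 [54.28 -3.94]
6 [53.92 -3.75]
7 [53.58 -3.52]
8 [53.26 -3.27]
9 [52.97 -2.98]
10 [52.7  -2.67]
11 [52.47 -2.34]
12 [52.26 -1.98]
13 [52.09 -1.61]
14 [51.95 -1.23]
```

{"name": "arm_command", "arguments": {"deltas": [[[-0.5, 0.02, 0, 0, 0, -5], [-0.39, 0.05, 0, 0, 0, -5], [-0.38, 0.08, 0, 0, 0, -5], [-0.37, 0.12, 0, 0, 0, -5], [-0.36, 0.15, 0, 0, 0, -5], [-0.35, 0.18, 0, 0, 0, -5], [-0.33, 0.21, 0, 0, 0, -5], [-0.31, 0.24, 0, 0, 0, -5], [-0.29, 0.27, 0, 0, 0, -5], [-0.27, 0.29, 0, 0, 0, -5], [-0.24, 0.31, 0, 0, 0, -5], [-0.21, 0.33, 0, 0, 0, -5]]]}}

```text
t: 3.82
tool_pos: [0.5245, -0.0221, 0.0926]
orientation: [3.043, 0.773, 0.005]
force: [1.1, -2.6, -0.8]
opening: 0.0233
gripper_force: 1.1
```

{"name": "arm_command", "arguments": {"deltas": [[[-0.18, 0.35, 0, 0, 0, -5], [-0.15, 0.36, 0, 0, 0, -5], [0, 0, 0, 0, 0, 0], [0, 0, 0, 0, 0, 0], [0, 0, 0, 0, 0, 0]]]}}

```text
t: 4.23
tool_pos: [0.5206, -0.0146, 0.0916]
orientation: [3.098, 0.517, 0.003]
force: [0.1, -1.0, 0.6]
opening: 0.0234
gripper_force: 0.3
```

```bash
python3 w.py w2; python3 - <<'E'
from h import *
i=cv2.imread("pics/w2raw.png"); cv2.imwrite("pics/w2c.png",cv2.resize(i[0:320,130:530],(800,640))[:600])
E
```

```text
4.2833 [ 0.52050617 -0.01467737  0.09138627] [ 3.24201592e-01 -9.45987814e-01  6.19993798e-04] [ 1.34310405e-03 -1.95094222e-04 -9.99999079e-01] [ 0.19941589 -1.33538147  0.41802085] 0.023068189438816587
```

View pics/w2c.png

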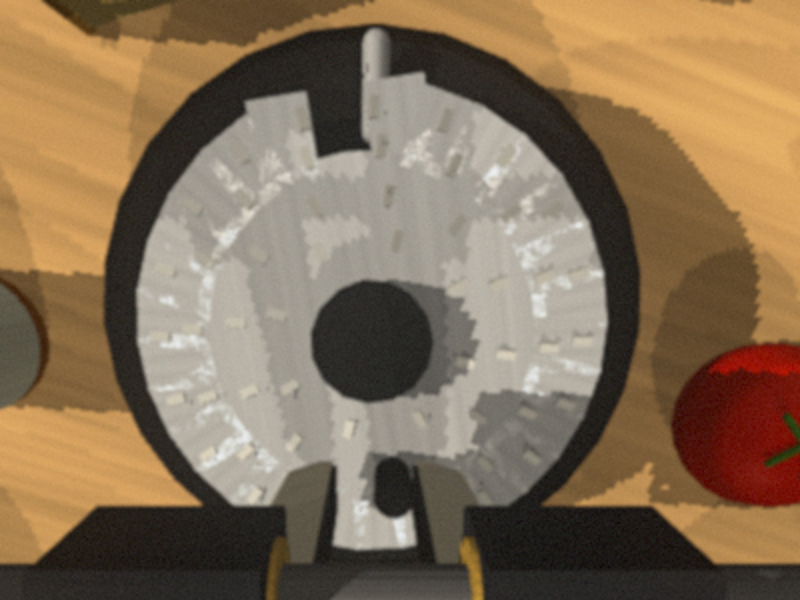

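Wrist crop (2x): the boss is at (371,341). The notch's inner corners are at (317,157) and (371,148), with its left rim corner at (307,92). The key end is at (375,40), and the peg at (393,487) touches the right finger. About 10° remain.

```bash
cat > ang.py <<'E'
from h import *
import json
def run(n,pts):
    m=json.load(open(n+".json")); f=lambda p,z: ray("",(130+p[0]/2,p[1]/2),z,m)[:2]
    B=f(pts[0][0],pts[0][1]); print("B",B)
    for p,z in pts[1:]:
        d=f(p,z)-B; print(p,z,np.hypot(*d).round(4),np.degrees(np.arctan2(d[1],d[0])).round(2))
E
python3 - <<'E'
from ang import *
run("w2",[((371.5,341),.093),((375.5,40),.074),((376.5,60),.074),((317,157),.081),((371,148),.081),((307,92),.081),((344,152.5),.081),((393,475),.103)])
E
```

```text
B [0.56305935 0.00086861]
(375.5, 40) 0.074 0.083 18.19
(376.5, 60) 0.074 0.0779 17.92
(317, 157) 0.081 0.0534 35.94
(371, 148) 0.081 0.0535 19.12
(307, 92) 0.081 0.0702 33.78
(344, 152.5) 0.081 0.0529 27.51
(393, 475) 0.103 0.0379 -151.59
```

{"name": "arm_command", "arguments": {"deltas": [[[-0.06, 0.18, 0, 0, 0, -2.4], [-0.05, 0.18, 0, 0, 0, -2.3], [-0.05, 0.18, 0, 0, 0, -2.4], [-0.04, 0.18, 0, 0, 0, -2.3], [0, 0, 0, 0, 0, 0], [0, 0, 0, 0, 0, 0], [0, 0, 0, 0, 0, 0], [0, 0, 0, 0, 0, 0]]]}}

```text
t: 4.95
tool_pos: [0.5181, -0.0074, 0.0907]
orientation: [3.131, 0.259, 0.0]
force: [0.0, -2.2, 0.5]
opening: 0.0234
gripper_force: 0.7
```

```bash
python3 w.py w3; python3 - <<'E'
from h import *
i=cv2.imread("pics/w3raw.png"); cv2.imwrite("pics/w3c.png",cv2.resize(i[0:320,130:530],(800,640))[:600])
E
```

```text
5.0 [ 0.51800765 -0.00742449  0.09070169] [ 1.63915763e-01 -9.86474332e-01  1.23352333e-04] [ 1.78433987e-04 -9.53944612e-05 -9.99999980e-01] [ 0.8221653  -1.65515474  1.86135292] 0.02332729489416528
```

View pics/w3c.png

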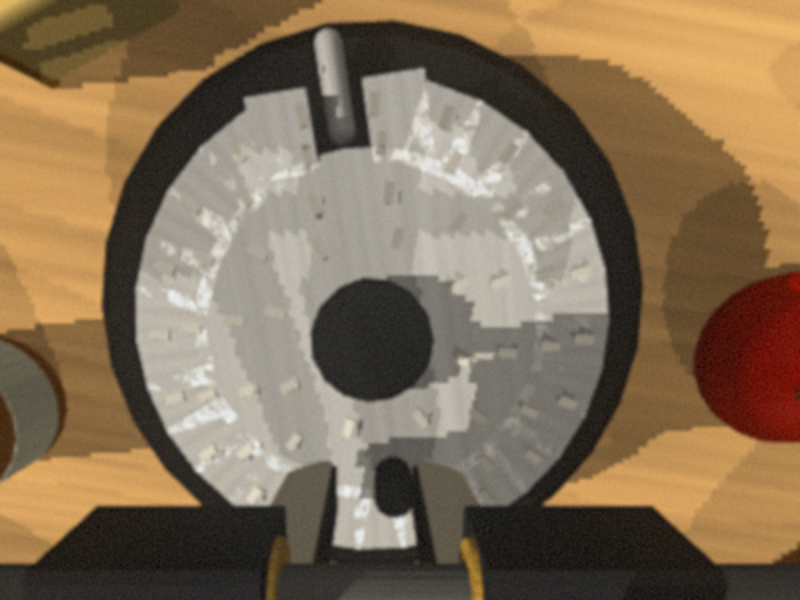

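The notch now sits centrally round the key: the key axis runs (329,40) to (342,138), and the notch sides are at 313 and 367 at row 130. I'll back off the peg, rise, close the fingers and go over the boss.

{"name": "arm_command", "arguments": {"deltas": [[[0.03, -0.25, 0, 0, 0, 0], [0.03, -0.25, 0, 0, 0, 0], [0, 0, 0, 0, 0, 0], [0, 0, 1.0, 0, 0, 0], [0, 0, 2.0, 0, 0, 0], [0, 0, 1.0, 0, 0, 0], [0, 0, 0, 0, 0, 0], [0, 0, 0, 0, 0, 0]]]}}

```text
t: 5.67
tool_pos: [0.5193, -0.0123, 0.1317]
orientation: [3.131, 0.257, 0.004]
force: [0.1, 0.5, -0.6]
opening: 0.0232
gripper_force: 0.0
```

{"name": "arm_command", "arguments": {"deltas": [[[1.5, 0.4, 0, 0, 0, 0], [1.5, 0.5, 0, 0, 0, 0], [1.4, 0.4, 0, 0, 0, 0], [0, 0, 0, 0, 0, 0], [0, 0, 0, 0, 0, 0], [0, 0, 0, 0, 0, 0], [0, 0, 0, 0, 0, 0], [0, 0, 0, 0, 0, 0], [0, 0, 0, 0, 0, 0], [0, 0, 0, 0, 0, 0]]], "gripper": -1}}

```text
t: 6.5
tool_pos: [0.5623, 0.0006, 0.1307]
orientation: [3.131, 0.257, 0.0]
force: [-0.3, 1.1, -0.2]
opening: 0.0004
gripper_force: 0.0
```

{"name": "arm_command", "arguments": {"deltas": [[[0, 0, -1.5, 0, 0, 0], [0, 0, -1.5, 0, 0, 0], [0, 0, -0.5, 0, 0, 0], [0, 0, -0.3, 0, 0, 0], [0, 0, -0.2, 0, 0, 0], [0, 0, -0.2, 0, 0, 0], [0, 0, -0.2, 0, 0, 0], [0, 0, 0, 0, 0, 0], [0, 0, 0, 0, 0, 0]]]}}

```text
t: 7.25
tool_pos: [0.5629, 0.0007, 0.0871]
orientation: [3.131, 0.257, 0.002]
force: [-1.9, -0.2, 3.6]
opening: 0.0002
gripper_force: 1.4
```

Past the 2 mm blocking depth at only 3.6 N, so the notch is going over the key.

{"name": "arm_command", "arguments": {"deltas": [[[0, 0, -0.2, 0, 0, 0], [0, 0, -0.2, 0, 0, 0], [0, 0, -0.2, 0, 0, 0], [0, 0, -0.1, 0, 0, 0], [0, 0, 0, 0, 0, 0], [0, 0, 0, 0, 0, 0]]]}}

```text
t: 7.75
tool_pos: [0.5631, 0.0007, 0.0808]
orientation: [3.131, 0.257, 0.002]
force: [-4.1, -0.3, 12.2]
opening: 0.0002
gripper_force: 5.9
```

{"name": "arm_command", "arguments": {"deltas": [[[0, 0, -0.05, 0, 0, 0], [0, 0, -0.05, 0, 0, 0], [0, 0, 0, 0, 0, 0], [0, 0, 0, 0, 0, 0]]]}}

```text
t: 8.08
tool_pos: [0.5632, 0.0007, 0.0806]
orientation: [3.131, 0.257, 0.002]
force: [-7.8, 1.3, 18.1]
opening: 0.0002
gripper_force: 9.2
```

Firm stop at 80.6 mm under 18 N: the disc is fully home. Next I'll rise clear and check.

{"name": "arm_command", "arguments": {"deltas": [[[0, 0, 0.5, 0, 0, 0], [0, 0, 1.0, 0, 0, 0], [0, 0, 3.0, 0, 0, 0], [0, 0, 3.0, 0, 0, 0], [-1.0, 0, 3.0, 0, 0, 0], [-3.0, 0, 3.0, 0, 0, 0], [-3.0, 0, 1.0, 0, 0, 0], [0, 0, 0, 0, 0, 0], [0, 0, 0, 0, 0, 0]]]}}

```text
t: 8.83
tool_pos: [0.4931, 0.0008, 0.2246]
orientation: [3.131, 0.257, 0.005]
force: [0.4, -0.8, -0.8]
opening: -0.0
gripper_force: 0.0
```

```bash
python3 w.py w4; python3 - <<'E'
from h import *
i=cv2.imread("pics/w4raw.png")[0:250,120:520]
j=eyes.read_camera("side")[180:260,270:400]
k=eyes.read_camera("scene")[160:250,250:400]
cv2.imwrite("pics/fin.png",np.hstack([cv2.resize(i,(400,400)),np.vstack([cv2.resize(j,(390,200)),cv2.resize(k,(390,200))])]))
E
```

```text
8.8833 [0.493248   0.00073402 0.22349046] [ 1.62905911e-01 -9.86641540e-01  3.67700310e-04] [ 1.58220571e-03 -1.11437822e-04 -9.99998742e-01] [ 0.08250455  1.40720187 -0.59649117] 0.0007338090604141914
```

View pics/fin.png

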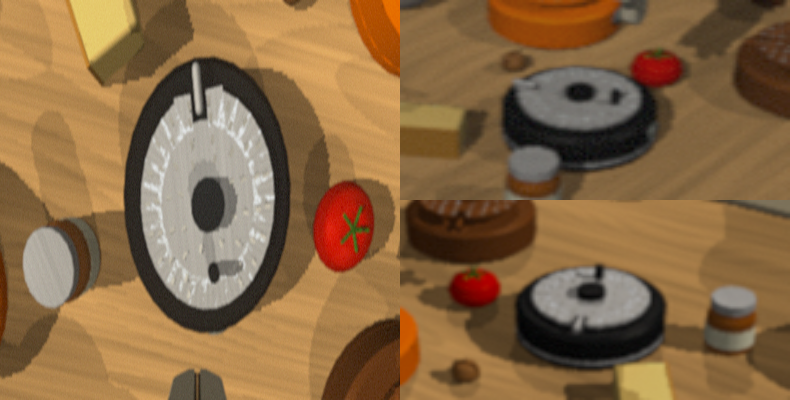

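The disc sits low, with the key proud in the notch (wrist part, around (198,90)). The cheese, jar, tomato and walnut look undisturbed, and the fingers are clear.

```bash
python3 -c "
from plant import ticket; print(ticket.close_job())"
```

```text
the job is handed in; nothing more can be done
None
```

I pushed the disc about 70° clockwise by its peg until the notch met the key, pressed it fully home on the boss, and handed the job in at about 9 s with the robot clear and the nearby food undisturbed.

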